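Stand the paint mixer on its plate and set its speed dial

TASK

Lift the small paint mixer over to the steel standing plate and set it down, without dropping it, so that it stands wholly on the plate with its pot end flush and square against the stop bar. Let go of it, then turn its speed dial until the pointer points at the set mark (the wide tab on the scale). Keep the mixer upright, and leave the other things on the bench where they are.

Things in the scene. Friction and masses are not known exactly. Their poses are not given: they have to be found in the camera images.
- mixer: battery paint mixer, loose, 0.65 to 0.98 kg: grey flat housing 200 (x) x 100 (y) x 30 mm high; on top a round lidded steel pot at the +x end (axis x = +42, 86 mm across, top at 58 mm) with a handle bar on its lid, and a black dial at the -x end. Origin: centre of the underside; x from dial to pot, z up. Highest point 96 mm. Mass centre 16 mm to the dial side of the handle.
- mixer_handle (a point): grip point in the black handle bar on the pot lid, 80 mm above the mixer's underside, at mixer x = +42 mm, y = 0. The bar is 60 mm long (along mixer x), 18 mm thick (along y), from 58 to 96 mm above the underside; pinch it from above across its thickness. Axes as the mixer's.
- dial (a joint): angle of the speed dial (rad), 0 to 4.712, growing clockwise seen from above. At 0 the pointer points 135 degrees counterclockwise from mixer +x: its direction in the mixer's frame is 2.356 minus this value. It stays where it is left; turning takes about 0.05 N m. Starts at 0 to 0.6.
- dial_grip (a point): grip point on the dial's upright axis, 67 mm above the mixer's underside, at mixer x = -52 mm, y = 0. The dial: a black disc 58 mm across, on it a grip bar 54 mm long, 16 mm thick, 40 to 84 mm above the underside, lying along the pointer's direction: pinch it across that. Axes turn with the dial (at dial 0 they are the mixer's): the bar lies at +2.356 rad from this x axis.
- dial_tip (a point): tip of the dial's pointer: the small nose with a white line on one end of the dial (a white line also runs on the bar's top on that half), 40 mm from the dial's axis, 38 mm above the mixer's underside.
- mark (a joint): where the set mark stands on the scale, in the same measure as the dial (rad): the pointer is at the mark when joint dial equals this value. It is clamped and does not move during the task; 1.4 to 3.0 rad.
- mark_tip (a point): point on the set mark, a wide light-metal tab 9 mm wide and 11 mm long on the dark scale disc around the dial (the other scale ticks are thin, 1.4 mm), 40 mm from the dial's axis, 38 mm above the mixer's underside.
- bay: standing plate, fixed: flat steel plate 240 (x) x 140 (y) x 6 mm with an aluminium stop bar across one end. Origin: centre of the plate's underside, on the bench; x towards the bar. The bar's inner face is at x = +100 mm, it is 20 mm thick, top 26 mm above the bench. The mixer stands right with its centre over the plate's centre and its x along the plate's x.
- tape_roll: bystander: roll of paper tape lying flat, 84 mm across, 25 mm high; origin at the centre of its underside
- brush: bystander: paint brush lying flat, 150 mm long; origin under its middle
- jar: bystander: closed jar, 68 mm across, 85 mm high; origin at the centre of its underside
- cup: bystander: white open cup, 72 mm across, 80 mm high; origin at the centre of its underside
- can: bystander: upright can, 66 mm across, 150 mm high; origin at the centre of its underside
- tin: bystander: yellow rectangular tin with a cap, 65 x 110 mm, 170 mm high; origin at the centre of its underside
- scraper: bystander: flat scraper lying on the bench, 200 mm long; origin under its middle

How it is judged (in metres and radians):
On the way, in this order (a step that is already met when the one before it is completed fails the run):
1. the mixer is lifted clear of the bench (height (world z) of mixer above 0.04 m), for 0.2 s.
2. the mixer stands on the plate, pot end flush and square against the stop bar, and is let go (x of mixer in the frame of bay between -0.007 and 0.004 m and y of mixer in the frame of bay between -0.022 and 0.022 m and z of mixer in the frame of bay between 0.003 and 0.009 m and x of mixer_handle in the frame of bay above 0 m and angle between the x axis of mixer and the x axis of bay, either way round below 0.07 rad and angle between mixer's own z axis and vertical below 0.05 rad and contact force between the fingers and mixer below 0.3 N), for 0.2 s.
3. the dial's pointer points at the set mark (horizontal distance between dial_tip and mark_tip below 0.004 m), for 0.2 s.
At the end, for the whole second after the job is handed in: The mixer stands at rest and upright on the standing plate, its pot end towards the stop bar and within 7 mm of it, square to it within 4 degrees, within 22 mm of the plate's middle line, and let go; the dial's pointer tip is within 4 mm (about 6 degrees) of the set mark (all of step 2 and horizontal distance between dial_tip and mark_tip below 0.004 m and linear speed of mixer below 0.02 m/s and velocity of joint dial between -0.05 and 0.05 rad/s); the robot touches nothing.
It fails at once if the mixer is tipped by more than 20 degrees (angle between mixer's own z axis and vertical above 0.35 rad).
It fails at once if the mixer is dropped (moves faster than 0.7 m/s within 30 mm of the bench) (height (world z) of mixer below 0.03 m and linear speed of mixer above 0.7 m/s).
It fails at once if another thing on the bench is moved by more than 30 mm (distance of any of tape_roll, brush, jar, cup, can, tin, scraper from where it was at the start of the episode above 0.03 m).
It also fails if it takes over 69 s, if anything falls off the work surface, if the arm or the gripper's body presses on something with over 40 N, if the wrist force passes 120 N, or if a joint passes its speed limit or range.

ROBOT

A 7-joint arm with a two-finger parallel gripper is mounted at the origin on the work surface. World frame = base frame: x ahead of the robot, y to its left, z up, the work surface at z = 0. Lengths are in mm, angles in rad, forces in N, time in s.
With the tool pointing down it reaches from about 400 to 875 mm from the base axis. Payload 4.4 kg.
Tool frame: the origin (TCP) lies midway between the tips of the shut fingers; the grasp point (between the pads) lies 19 mm behind it (ctrl.pinch_z is the distance from the TCP to the grasp point, in mm); z points along the fingers, y is the line along which they close (so a half turn about z gives the same grasp; the last joint's range is limited). The gripper opens to 85 mm and grips with 20 to 120 N. Pads are 22 mm wide; open, the fingers measure 114 mm over their backs; the gripper's body (76 mm by 85 mm) begins 54 mm behind the grasp point. The pads swing forward as they close: fully open they stand 13 mm farther back than shut.
Start: joints at [1.068, 0.628, 0.038, 1.517, -0.027, 0.996, -0.02], TCP at [275.006, -588.973, 231.313] pointing down, gripper open.
Joint ranges: [-3.06, 3.06], [-0.37, 2.12], [-1.25, 1.32], [0.18, 2.47], [-1.1, 4.24], [0.23, 1.98], [-2.94, 2.94]. Speed limits (rad/s): [2.57, 2.57, 3.14, 3.14, 3.14, 3.14, 3.14].

INTERFACE

Orientations are given as [roll, pitch, yaw] about the fixed x, y, z axes, in that order (R = Rz(yaw) Ry(pitch) Rx(roll)).
In Python, from cell import read_state, cams, order, ctrl gives the robot as it stands.
- The arm moves only by the tool move_arm, never from a script. Its argument "targets" is text: rows parted by semicolons, each of 7 numbers parted by spaces: the gripper's target within -1 to 1 (fully open at 1, half-way at 0, shut at -1), then the shift along the tool's x, y, z in cm, then the turn, a rotation vector about the tool's x, y, z in degrees. A call has 1 to 5 rows; each row shifts and turns the commanded pose from where the row before left it, along the tool's axes as they then stand; what a row does not reach is not made up. A row lasts 1/12 s, in which the tool goes at most 41.7 mm and 7.16 degrees, less where a joint would pass 70% of its speed; a pose out of reach is approached as far as the arm can. A call with a gripper value outside its range is refused whole. The fingers move at their own pace and stop on an object; the grip force is fixed at half the most. Time passes only in rows, so rows that do not move let the fingers close. It gives the time, the measured TCP pose, the force, the opening and the grip force at its end, in the units of the state.
- read_state(): the state, without advancing time (a new reading comes with each control period).
- cams.get_image(name): name is "side" or "top" or "wrist"; returns a dict with "color" (384x512x3 uint8, red, green, blue), "fovy" (degrees; the focal length in pixels is half the picture's height over the tangent of half this angle, whatever the lens; pixels are square), "cx", "cy" (the principal point, pixels), "rvec" (rotation vector, rad) and "tvec" (3), from world to camera coordinates, as OpenCV has them. Camera axes: x right, y down, z forward; pixel columns grow to the right and rows downward; lengths in mm; the calibration is good to about 2 mm. A picture is of the moment at which its call begins. There is no depth.
- order.finish_job(): hands the job in; it is judged then, once.
The state is a dict: "clock": time; "qpos": joint angles; "qd": joint speeds; "tau": joint torques, N m; "eef_pos": TCP position; "tool_rot": TCP orientation; "force": force on the tool from outside, world axes, zero at the start; "torque": the same for the moment, N m; "width": finger opening in mm; "gripper_force": force on a finger pad.
Only numpy, scipy, OpenCV 4.12 (cv2) and the standard library are available. Lean on these libraries where they do the work, as an engineer would, in place of code of your own. Each camera call takes 0.05 s, during which the arm holds its last target. There are 200 camera calls.

## Working session

There is one attempt and no reset: what is moved stays moved. The work goes in short steps, Python scripts to look and compute and a tool call to move; the robot and the scene stay as the last step left them, time stands still between calls to the robot, and variables do not carry over. Pictures are saved under pics/ and viewed, at most 10 in all, crops included, and the job is handed in when it is done.

Besides the shell and the picture viewer there is one more tool, called after ">>>" as name(argument=value, ...), one argument or row to a line, values as JSON. move_arm: Moves the arm, as the interface text tells. Its arguments: {"type":"object","properties":{"targets":{"type":"string"}},"required":["targets"]}

```bash
mkdir -p pics; cat > h.py <<'E'
import numpy as np, cv2
from cell import read_state, cams, order, ctrl
def grab(n):
    im=cams.get_image(n); np.save(f'/tmp/{n}.npy',im,allow_pickle=True); return im
def cam(im):
    R=cv2.Rodrigues(np.array(im['rvec'],float))[0]; t=np.array(im['tvec'],float).ravel()
    f=192/np.tan(np.radians(im['fovy'])/2); return R,t,f
def ray(im,u,v,z):
    R,t,f=cam(im); d=R.T@np.array([(u-im['cx'])/f,(v-im['cy'])/f,1]); c=-R.T@t
    return c+d*(z-c[2])/d[2]
def proj(im,p):
    R,t,f=cam(im); q=R@np.array(p,float)+t; return q[0]/q[2]*f+im['cx'],q[1]/q[2]*f+im['cy']
E
python3 - <<'E'
from h import *
for n in('side','top'):
    im=grab(n); R,t,f=cam(im); print(n,-R.T@t,f,im['cx'],im['cy'],R[2])
    cv2.imwrite(f'pics/{n}0.png',cv2.resize(im['color'][:,:,::-1],(800,600),interpolation=cv2.INTER_CUBIC))
s=read_state();print(s['eef_pos'],s['tool_rot'],s['clock'],s['width'],ctrl.pinch_z)
E
```

```text
side [-210.2153919  1003.3064494   802.92300646] 478.4046706326404 250.78456081777463 191.90329964509624 [ 0.55852347 -0.67518508 -0.48184711]
top [ 502.07731063    2.94254938 1670.35065284] 450.86492238599635 261.0450964733916 188.3968108009053 [ 0.05437636 -0.00893671 -0.99848052]
[ 274.73762368 -588.45223432  230.47871278] [-3.13986419e+00  2.09865215e-05  4.36764551e-01] 0.1 85.42787391418085 18.700000000000003
```

View pics/top0.png

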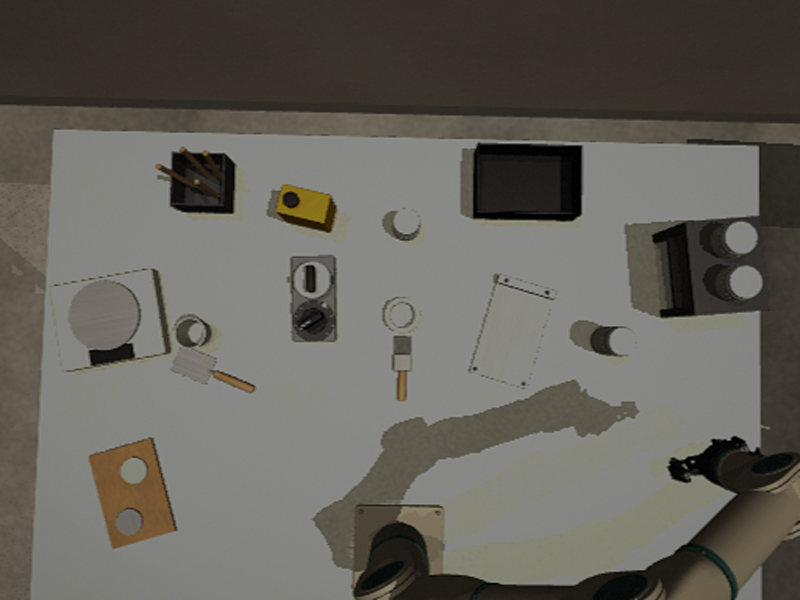

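View pics/side0.png

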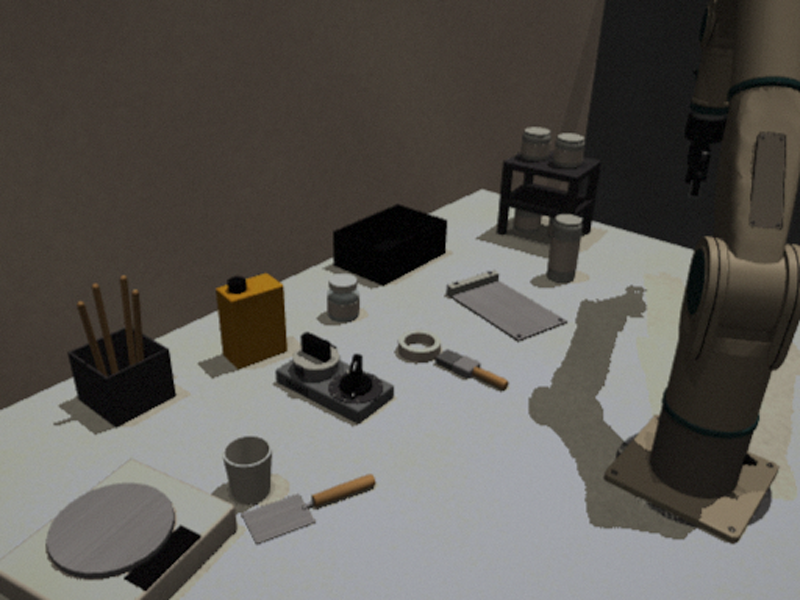

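The top view shows the mixer near (314,298) with its pot end up (+x), and the plate near (513,330) with its bar at the upper end. The side view agrees. I'll crop both for accurate corners.

```bash
python3 - <<'E'
from h import *
im=np.load('/tmp/top.npy',allow_pickle=True).item(); c=im['color'][:,:,::-1]
a=c[155:227,178:224]; b=c[168:254,296:362]
r=lambda x,s:cv2.resize(x,None,fx=s,fy=s,interpolation=cv2.INTER_CUBIC)
A=r(a,8);B=r(b,6.5)
H=max(A.shape[0],B.shape[0]); o=np.zeros((H,A.shape[1]+B.shape[1],3),np.uint8);o[:A.shape[0],:A.shape[1]]=A;o[:B.shape[0],A.shape[1]:]=B
cv2.imwrite('pics/crop.png',np.clip(o*1.3,0,255).astype(np.uint8));print(A.shape,B.shape)
E
```

```text
(576, 368, 3) (559, 429, 3)
```

View pics/crop.png

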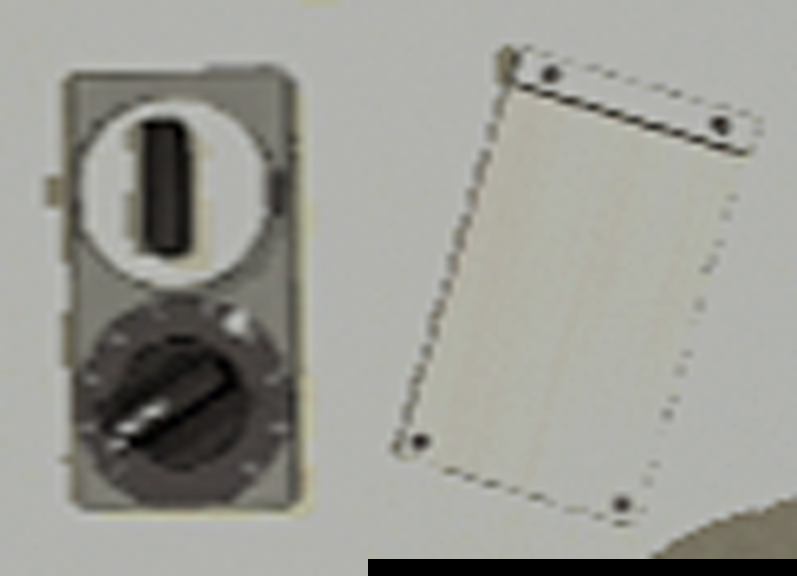

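The crop clearly shows the handle bar (167,187), lid, scale disc (183,402), the pointer at lower left, and the mark at upper right (235,320). The bay's edges and screws are also clear.

```bash
cat >> h.py <<'E'
def top0():
    return np.load('/tmp/top.npy',allow_pickle=True).item()
E
python3 - <<'E'
from h import *
im=top0(); np.set_printoptions(precision=1,suppress=True)
L=lambda x,y,z:ray(im,178+(x+.5)/8-.5,155+(y+.5)/8-.5,z)
B=lambda x,y,z:ray(im,296+(x-368+.5)/6.5-.5,168+(y+.5)/6.5-.5,z)
for n,p in dict(hand=(167,187,96),hTop=(163,118,96),hBot=(172,256,96),lid=(174,193,58),disc=(183,402,34),TL=(72,75,30),TR=(295,75,30),BR=(295,508,30),BL=(77,508,30),tip=(112,440,40),mark=(235,320,38),gripA=(130,427,84),gripB=(232,372,84)).items(): print(n,L(*p))
for n,p in dict(s1=(550,74,26),s2=(720,124,26),s3=(420,441,6),s4=(622,504,6),bl=(398,452,6),br=(635,524,6),barTL=(515,47,26),barTR=(762,120,26),inL=(513,85,26),inR=(748,153,26)).items(): print(n,B(*p))
E
```

```text
hand [619.6 208.5  96. ]
hTop [649.8 211.1  96. ]
hBot [589.4 205.5  96. ]
lid [619.8 210.3  58. ]
disc [526.8 206.5  34. ]
TL [674.7 261.9  30. ]
TR [677.  160.3  30. ]
BR [479.9 154.9  30. ]
BL [477.8 253.6  30. ]
tip [508.9 237.3  40. ]
mark [564.3 183.6  38. ]
gripA [514.6 223.2  84. ]
gripB [539.7 179.2  84. ]
s1 [ 631.3 -240.    26. ]
s2 [ 605.2 -336.2   26. ]
s3 [ 422.9 -172.2    6. ]
s4 [ 389.8 -287.2    6. ]
bl [ 416.5 -159.8    6. ]
br [ 378.7 -294.7    6. ]
barTL [ 646.1 -220.    26. ]
barTR [ 608.  -359.9   26. ]
inL [ 624.6 -219.2   26. ]
inR [ 589.2 -352.2   26. ]
```

>>> move_arm(
  targets="1 3 -2.75 0 0 0 0;1 3 -2.75 0 0 0 0;1 3 -2.75 0 0 0 0;1 3 -2.75 0 0 0 0;1 3 -2.75 0 0 0 0",
)

```text
clock: 0.52
eef_pos: [352.9, -398.9, 231.0]
tool_rot: [-3.141, 0.0, 0.436]
force: [0.3, -0.6, -0.1]
width: 85.3
gripper_force: 0.0
```

>>> move_arm(
  targets="1 3 -2.75 0 0 0 0;1 3 -2.75 0 0 0 0;1 3 -2.75 0 0 0 0;1 3 -2.75 0 0 0 0;1 3 -2.75 0 0 0 0",
)

```text
clock: 0.93
eef_pos: [430.7, -210.9, 231.2]
tool_rot: [-3.141, 0.0, 0.437]
force: [0.6, -0.6, -0.5]
width: 85.6
gripper_force: 0.0
```

>>> move_arm(
  targets="1 3 -2.75 0 0 0 0;1 3 -2.75 0 0 0 0;1 3 -2.75 0 0 0 0;1 3 -2.75 0 0 0 0;1 3 -2.75 0 0 0 0",
)

```text
clock: 1.35
eef_pos: [508.4, -22.9, 231.2]
tool_rot: [-3.141, 0.0, 0.437]
force: [1.0, -0.9, -0.5]
width: 85.1
gripper_force: 0.0
```

>>> move_arm(
  targets="1 0 0 0 0 0 6;1 0 0 0 0 0 6;1 0 0 0 0 0 6;1 0 0 0 0 0 5;1 0 0 0 0 0 0",
)

```text
clock: 1.77
eef_pos: [508.0, -24.6, 231.0]
tool_rot: [3.141, 0.001, 0.034]
force: [-0.2, -0.6, -0.1]
width: 85.7
gripper_force: 0.0
```

>>> move_arm(
  targets="1 1.74 -3.73 0 0 0 0;1 1.74 -3.73 0 0 0 0;1 1.74 -3.73 0 0 0 0;1 1.74 -3.73 0 0 0 0;1 1.74 -3.73 0 0 0 0",
)

```text
clock: 2.18
eef_pos: [588.9, 166.4, 231.2]
tool_rot: [3.142, 0.0, 0.038]
force: [1.3, -0.9, -0.1]
width: 85.7
gripper_force: 0.0
```

>>> move_arm(
  targets="1 1.73 -3.75 0 0 0 0;1 0 -0.6 0 0 0 0;1 0 0 3 0 0 0;1 0 0 0 0 0 0",
)

```text
clock: 2.52
eef_pos: [601.1, 208.8, 196.7]
tool_rot: [3.139, 0.008, 0.04]
force: [-2.1, -0.5, -0.9]
width: 85.3
gripper_force: 0.0
```

```bash
python3 - <<'E'
from h import *
im=grab('wrist'); s=read_state();print(s['eef_pos'],s['tool_rot'])
R,t,f=cam(im);print(-R.T@t,f,R[2])
cv2.imwrite('pics/w1.png',cv2.convertScaleAbs(cv2.resize(im['color'][:,:,::-1],(800,600)),alpha=1.2))
E
```

```text
[601.85251431 207.76562902 198.49091279] [3.13910328 0.00684021 0.03744073]
[670.36071011 213.00657836 338.21797512] 313.0473995714537 [-0.28111942 -0.0129076  -0.95958599]
```

View pics/w1.png

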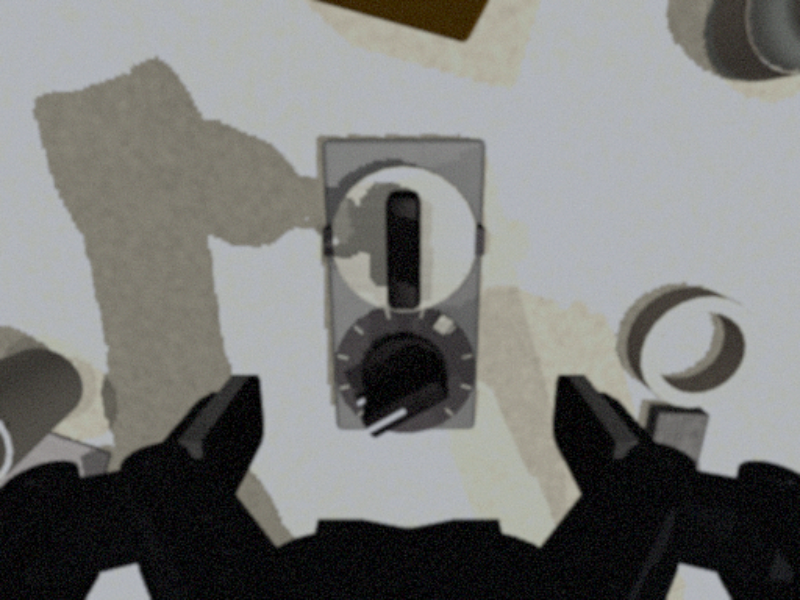

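The wrist view shows the handle bar from (403,193) to (404,308), the lid centred at (404,239), the mark tab at (444,324), and the pointer at lower left near (385,422).

```bash
cat >> h.py <<'E'
def P(im,x,y,z,s=1.5625): return ray(im,(x+.5)/s-.5,(y+.5)/s-.5,z)
E
python3 - <<'E'
from h import *
np.set_printoptions(precision=1,suppress=True)
im=np.load('/tmp/wrist.npy',allow_pickle=True).item()
for n,p in dict(h1=(403,193,96),h2=(404,308,96),lid=(404,239,58),TL=(323,141,30),TR=(484,141,30),BL=(337,427,30),BR=(474,427,30),mark=(444,324,36),disc=(404,369,34)).items(): print(n,P(im,*p))
E
```

```text
h1 [651.3 214.1  96. ]
h2 [592.7 211.5  96. ]
lid [622.3 212.8  58. ]
TL [674.9 263.6  30. ]
TR [678.6 166.9  30. ]
BL [480.7 255.6  30. ]
BR [484.4 158.   30. ]
mark [563.4 184.6  36. ]
disc [529.4 209.6  34. ]
```

>>> move_arm(
  targets="1 0.3 -0.3 2 0 0 0;1 0 0 3.5 0 0 0;1 0 0 3.5 0 0 0;1 0 0 3 0 0 0;1 0 0 0 0 0 0",
)

```text
clock: 2.98
eef_pos: [603.3, 209.2, 76.5]
tool_rot: [3.138, 0.01, 0.035]
force: [-0.5, -1.2, 0.3]
width: 85.5
gripper_force: 0.0
```

>>> move_arm(
  targets="1 0.1 -0.1 1.0 0 0 0;1 0 0 0 0 0 0;1 0 0 0 0 0 0",
)

```text
clock: 3.23
eef_pos: [609.7, 213.0, 73.2]
tool_rot: [-3.141, -0.003, 0.035]
force: [0.3, -0.1, 1.6]
width: 85.6
gripper_force: 0.0
```

>>> move_arm(
  targets="1 0 0 0 0 0 0;1 0 0 0 0 0 0;1 0 0 0 0 0 0",
)

```text
clock: 3.48
eef_pos: [609.0, 213.1, 72.7]
tool_rot: [-3.141, -0.002, 0.035]
force: [0.9, 1.1, -0.1]
width: 85.5
gripper_force: 0.0
```

>>> move_arm(
  targets="1 -0.35 0.2 0.9 0 0 0;1 0 0 0 0 0 0;1 0 0 0 0 0 0;1 0 0 0 0 0 0",
)

```text
clock: 3.82
eef_pos: [604.5, 210.6, 62.0]
tool_rot: [3.141, 0.001, 0.035]
force: [-0.1, -0.3, -0.1]
width: 85.6
gripper_force: 0.0
```

>>> move_arm(
  targets="-1 0 0 0 0 0 0;-1 0 0 0 0 0 0;-1 0 0 0 0 0 0;-1 0 0 0 0 0 0;-1 0 0 0 0 0 0",
)

```text
clock: 4.23
eef_pos: [604.9, 210.8, 62.4]
tool_rot: [-3.142, -0.0, 0.035]
force: [-0.5, 0.2, -1.1]
width: 25.7
gripper_force: 0.0
```

>>> move_arm(
  targets="-1 0 0 0 0 0 0;-1 0 0 0 0 0 0;-1 0 0 0 0 0 0;-1 0 0 0 0 0 0;-1 0 0 0 0 0 0",
)

```text
clock: 4.65
eef_pos: [604.9, 211.2, 62.5]
tool_rot: [-3.141, -0.0, 0.036]
force: [0.6, 1.8, 0.2]
width: 17.1
gripper_force: 63.8
```

>>> move_arm(
  targets="-1 0 0 -0.5 0 0 0;-1 0 0 -1 0 0 0;-1 0 0 -2.5 0 0 0;-1 0 0 -3 0 0 0;-1 0 0 -3 0 0 0",
)

```text
clock: 5.07
eef_pos: [603.0, 209.5, 162.0]
tool_rot: [3.14, 0.005, 0.035]
force: [0.4, 0.8, -9.9]
width: 17.0
gripper_force: 62.5
```

>>> move_arm(
  targets="-1 0 0 -1.5 0 0 0;-1 0 0 0 0 0 0;-1 0 0 0 0 0 0;-1 0 0 0 0 0 0",
)

```text
clock: 5.4
eef_pos: [602.8, 209.9, 175.3]
tool_rot: [3.14, 0.005, 0.035]
force: [0.5, -0.2, -9.8]
width: 17.2
gripper_force: 62.7
```

```bash
python3 - <<'E'
from h import *
im=grab('wrist'); im2=grab('side'); s=read_state();print(s['eef_pos'],s['tool_rot'],s['force'],s['torque'])
a=cv2.resize(im['color'],(400,300));b=cv2.resize(im2['color'][120:320,120:387],(400,300))
cv2.imwrite('pics/w2.png',cv2.convertScaleAbs(np.hstack([a,b])[:,:,::-1],alpha=1.2))
E
```

```text
[602.98557649 210.03871263 174.92587693] [3.1399156  0.00473449 0.03536798] [-5.20977644e-01  9.96986558e-03 -1.01032021e+01] [-0.03293776  0.07583727 -0.01493182]
```

View pics/w2.png

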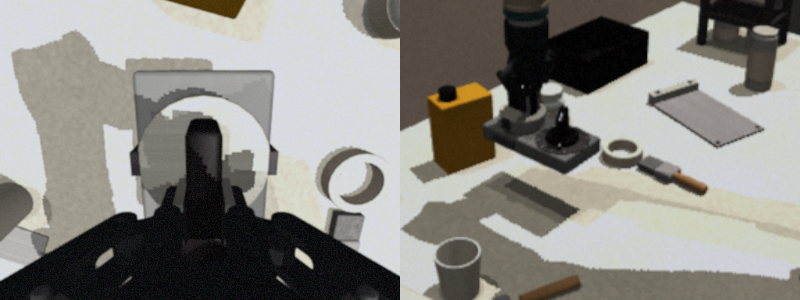

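The mixer hangs level in the grip and is clear of the bench. In the wrist view its pot-end top edge runs from (134,71) to (274,71) (half-scale).

```bash
python3 - <<'E'
from h import *
np.set_printoptions(precision=1,suppress=True)
im=np.load('/tmp/wrist.npy',allow_pickle=True).item()
s=read_state();e=np.array(s['eef_pos']);z=e[2]-62.4
for p in [(134,72),(274,71)]: print(P(im,*p,z+30,s=400/512)-e)
print(P(im,203,160,z+58,s=400/512)-e)
E
```

```text
[ 70.1  50.9 -32.4]
[ 74.  -44.4 -32.4]
[18.   2.1 -4.4]
```

>>> move_arm(
  targets="-1 -0.3 1.5 0 0 0 0;-1 -0.6 3 0 0 0 0;-1 -0.7 4 0 0 0 0;-1 -0.7 4 0 0 0 0;-1 -0.7 4 0 0 0 0",
)

```text
clock: 5.92
eef_pos: [579.3, 42.9, 176.0]
tool_rot: [3.141, 0.002, 0.036]
force: [0.8, -0.8, -9.5]
width: 17.2
gripper_force: 62.6
```

>>> move_arm(
  targets="-1 -0.7 4 0 0 0 0;-1 -0.7 4 0 0 0 0;-1 -0.7 4 0 0 0 0;-1 -0.7 4 0 0 0 0;-1 -0.7 4 0 0 0 0",
)

```text
clock: 6.33
eef_pos: [551.3, -158.3, 176.3]
tool_rot: [-3.141, 0.002, 0.035]
force: [0.8, -0.0, -10.4]
width: 17.0
gripper_force: 62.6
```

>>> move_arm(
  targets="-1 -0.7 4 0 0 0 0;-1 -0.7 3.5 0 0 0 0;-1 -0.5 2 0 0 0 0;-1 0 0 0 0 0 2;-1 0 0 0 0 0 4",
)

```text
clock: 6.75
eef_pos: [534.9, -255.2, 176.0]
tool_rot: [3.141, 0.003, -0.077]
force: [0.3, 1.7, -8.9]
width: 17.3
gripper_force: 62.6
```

>>> move_arm(
  targets="-1 0 0 0 0 0 4;-1 0 0 0 0 0 4;-1 0 0 0 0 0 3.4;-1 0 0 0 0 0 0;-1 0 0 0 0 0 0",
)

```text
clock: 7.17
eef_pos: [536.5, -251.8, 176.4]
tool_rot: [3.142, 0.002, -0.267]
force: [0.4, -0.8, -9.1]
width: 17.1
gripper_force: 62.5
```

```bash
python3 - <<'E'
from h import *
im=grab('wrist'); s=read_state();print(s['eef_pos'],s['tool_rot'])
cv2.imwrite('pics/w3.png',cv2.convertScaleAbs(cv2.resize(im['color'],(800,600),interpolation=cv2.INTER_CUBIC)[:,:,::-1],alpha=1.2))
E
```

```text
[ 536.60177773 -251.80308963  176.56493304] [-3.14150607e+00  1.47229212e-03 -2.66584055e-01]
```

View pics/w3.png

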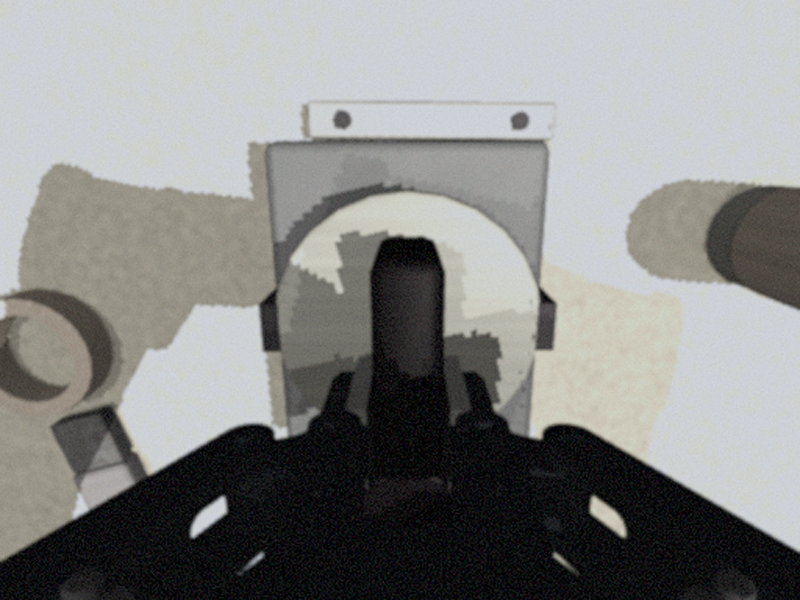

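The stop bar shows ahead with its top face at (309,103)–(555,104)–(555,138)–(310,137), parallel to the mixer's front edge (267,143)–(548,142).

```bash
python3 - <<'E'
from h import *
np.set_printoptions(precision=1,suppress=True)
im=np.load('/tmp/wrist.npy',allow_pickle=True).item()
e=np.array([536.6,-251.8,176.6]);yaw=-.267
T=np.array([[np.cos(yaw),np.sin(yaw),0],[np.sin(yaw),-np.cos(yaw),0],[0,0,-1]])
for n,p in dict(b1=(309,103,26),b2=(555,104,26),in2=(555,138,26),in1=(310,137,26),s1=(342,119,26),s2=(520,120,26),m1=(267,143,144.2),m2=(548,142,144.2),lidL=(278,310,172),lidR=(540,310,172),lidT=(410,191,172)).items():
    w=P(im,*p); print(n,w,T@(w-e))
E
```

```text
b1 [ 644.2 -223.2   26. ] [ 96.2 -56.  150.6]
b2 [ 607.3 -355.6   26. ] [ 95.6  81.5 150.6]
in2 [ 589.5 -352.3   26. ] [ 77.5  82.9 150.6]
in1 [ 626.9 -218.    26. ] [ 78.1 -56.4 150.6]
s1 [ 631.3 -238.4   26. ] [ 87.8 -37.9 150.6]
s2 [ 604.2 -335.    26. ] [ 87.2  62.4 150.6]
m1 [ 619.  -223.9  144.2] [ 72.1 -48.6  32.4]
m2 [ 594.  -316.1  144.2] [72.4 46.9 32.4]
lidL [ 568.2 -217.4  172. ] [ 21.4 -41.5   4.6]
lidR [ 546.5 -296.7  172. ] [21.4 40.7  4.6]
lidT [ 592.6 -267.   172. ] [58.  -0.1  4.6]
```

>>> move_arm(
  targets="-1 0.1 1.27 0 0 0 0;-1 0 0 1.5 0 0 0;-1 0 0 3 0 0 0;-1 0 0 3 0 0 0;-1 0 0 1.5 0 0 0",
)

```text
clock: 7.63
eef_pos: [532.6, -264.0, 84.1]
tool_rot: [-3.141, 0.005, -0.267]
force: [-1.2, 1.5, -9.0]
width: 17.4
gripper_force: 62.4
```

>>> move_arm(
  targets="-1 0 0 0 0 0 0;-1 0 0 0 0 0 0;-1 0 0 0 0 0 0;-1 0 0 0 0 0 0",
)

```text
clock: 7.97
eef_pos: [536.2, -265.5, 89.1]
tool_rot: [3.141, -0.004, -0.268]
force: [0.7, 0.0, -9.3]
width: 17.2
gripper_force: 62.4
```

```bash
python3 - <<'E'
from h import *
im=grab('wrist'); im2=grab('side'); s=read_state();print(s['eef_pos'],s['tool_rot'])
a=cv2.resize(im['color'][40:160,120:400],(800,343),interpolation=cv2.INTER_CUBIC);b=cv2.resize(im2['color'][140:230,260:400],(400,257),interpolation=cv2.INTER_CUBIC)
o=np.zeros((600,800,3),np.uint8);o[:343]=a;o[343:600,:400]=b
cv2.imwrite('pics/w4.png',cv2.convertScaleAbs(o[:,:,::-1],alpha=1.2))
E
```

```text
[ 535.76494501 -265.05232969   88.85434081] [ 3.14112828e+00 -2.93160749e-03 -2.68125239e-01]
```

View pics/w4.png

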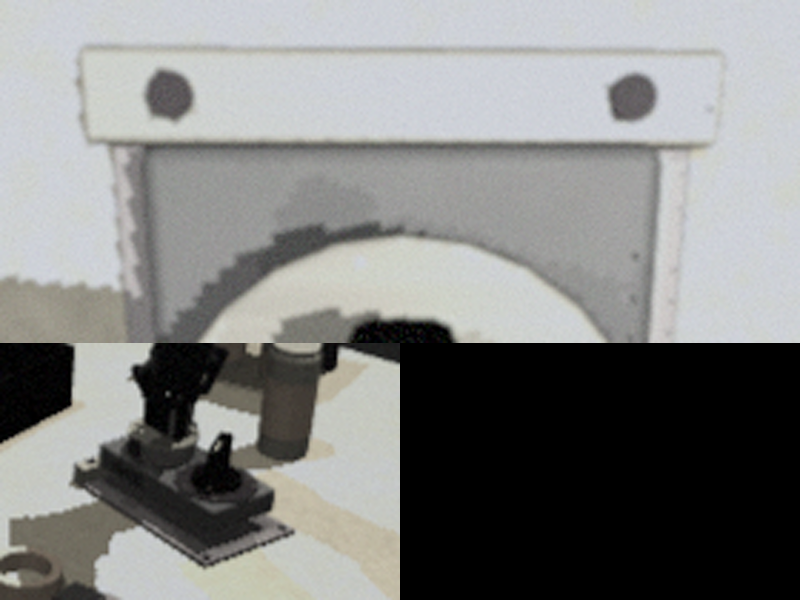

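```bash
python3 - <<'E'
from h import *
np.set_printoptions(precision=1,suppress=True)
im=np.load('/tmp/wrist.npy',allow_pickle=True).item()
e=np.array([536.,-265.2,89]);yaw=-.268
T=np.array([[np.cos(yaw),np.sin(yaw),0],[np.sin(yaw),-np.cos(yaw),0],[0,0,-1]])
k=800/280
for n,p in dict(b1=(82,47,26),b2=(725,52,26),in2=(720,146,26),in1=(88,142,26),s1=(169,95,26),s2=(632,97,26),m1=(147,147,56.5),m2=(657,149,56.5),lidT=(405,236,84.6)).items():
    w=ray(im,120+(p[0]+.5)/k-.5,40+(p[1]+.5)/k-.5,p[2]); print(n,w,T@(w-e))
E
```

```text
b1 [ 645.1 -223.7   26. ] [ 94.2 -68.9  63. ]
b2 [ 607.6 -355.7   26. ] [93.  68.3 63. ]
in2 [ 588.9 -351.3   26. ] [73.9 69.  63. ]
in1 [ 626.6 -218.    26. ] [ 74.9 -69.5  63. ]
s1 [ 631.  -238.4   26. ] [ 84.5 -51.1  63. ]
s2 [ 604.  -334.7   26. ] [84. 49. 63.]
m1 [ 619.1 -237.9   56.5] [ 72.9 -48.3  32.5]
m2 [ 593.4 -329.7   56.5] [72.4 47.  32.5]
lidT [ 592.3 -280.5   84.6] [58.3 -0.2  4.4]
```

>>> move_arm(
  targets="-1 -0.25 0 0 0 0 0;-1 0 0 0 0 0 0;-1 0 0 0.8 0 0 0;-1 0 0 0.7 0 0 0;-1 0 0 0 0 0 0",
)

```text
clock: 8.48
eef_pos: [531.1, -263.1, 70.4]
tool_rot: [-3.141, 0.003, -0.268]
force: [-0.7, 0.6, -9.5]
width: 17.5
gripper_force: 62.3
```

>>> move_arm(
  targets="-1 0 0 0 0 0 0;-1 0 0 0 0 0 0;-1 0 0 0 0 0 0",
)

```text
clock: 8.73
eef_pos: [532.5, -263.9, 72.3]
tool_rot: [3.141, -0.0, -0.268]
force: [0.5, -0.1, -9.1]
width: 17.4
gripper_force: 62.3
```

>>> move_arm(
  targets="-1 0.12 0 0.2 0 0 0;-1 0 0 0.2 0 0 0;-1 0 0 0 0 0 0;-1 0 0 0 0 0 0;-1 0 0 0 0 0 0",
)

```text
clock: 9.15
eef_pos: [533.8, -264.2, 68.5]
tool_rot: [3.141, -0.001, -0.268]
force: [1.5, -0.1, -7.4]
width: 17.1
gripper_force: 62.7
```

Just in contact (force dropping). I'll go slightly further down, then release.

>>> move_arm(
  targets="-1 0 0 0.08 0 0 0;-1 0 0 0 0 0 0;-1 0 0 0 0 0 0",
)

```text
clock: 9.4
eef_pos: [533.8, -264.2, 68.4]
tool_rot: [-3.142, -0.001, -0.268]
force: [-0.8, 1.8, 3.3]
width: 17.2
gripper_force: 64.1
```

>>> move_arm(
  targets="1 0 0 0 0 0 0;1 0 0 0 0 0 0;1 0 0 0 0 0 0;1 0 0 0 0 0 0;1 0 0 0 0 0 0",
)

```text
clock: 9.82
eef_pos: [533.6, -264.3, 67.6]
tool_rot: [3.141, -0.0, -0.268]
force: [1.2, -0.3, 0.3]
width: 76.7
gripper_force: 0.0
```

>>> move_arm(
  targets="1 0 0 0 0 0 0;1 0 0 -2 0 0 0;1 0 0 -4 0 0 0;1 0 0 -4 0 0 0;1 0 0 -3 0 0 0",
)

```text
clock: 10.23
eef_pos: [534.0, -264.6, 200.3]
tool_rot: [3.141, -0.002, -0.269]
force: [0.7, -0.4, 1.3]
width: 85.1
gripper_force: 0.0
```

>>> move_arm(
  targets="1 -2.5 0 0 0 0 0;1 -3 0 0 0 0 0;1 -3 0 0 0 0 0;1 0 0 0 0 0 0;1 0 0 0 0 0 0",
)

```text
clock: 10.65
eef_pos: [450.1, -241.3, 197.9]
tool_rot: [-3.141, 0.0, -0.269]
force: [0.4, -0.2, -0.4]
width: 85.6
gripper_force: 0.0
```

```bash
python3 - <<'E'
from h import *
im=grab('wrist'); s=read_state();print(s['eef_pos'],s['tool_rot'])
cv2.imwrite('pics/w5.png',cv2.convertScaleAbs(cv2.resize(im['color'],(800,600),interpolation=cv2.INTER_CUBIC)[:,:,::-1],alpha=1.3))
E
```

```text
[ 451.83815106 -241.773008    197.95012841] [ 3.14149744e+00 -1.37791750e-03 -2.68583582e-01]
```

View pics/w5.png

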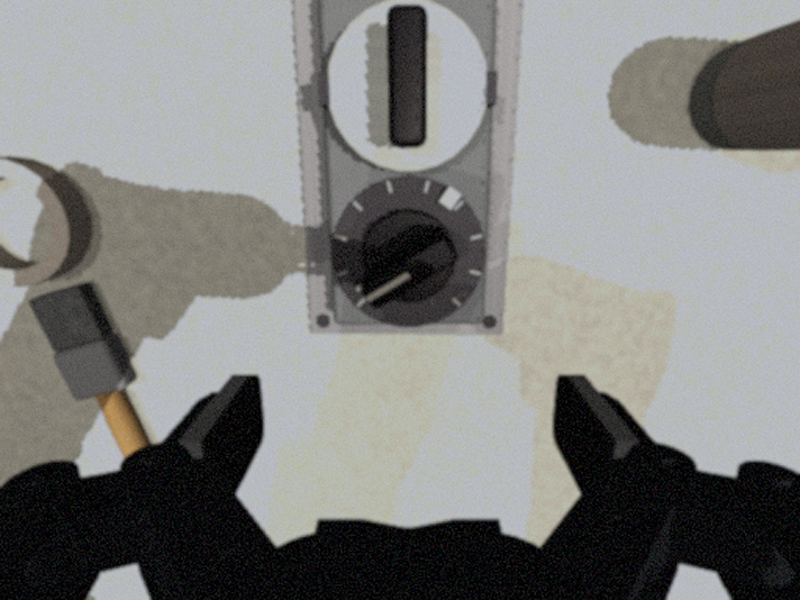

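The mixer stands on the plate. The dial disc is centred at (409,250), the mark is at (451,197), and the pointer is at lower left with its white line (368,300)–(410,274).

```bash
python3 - <<'E'
from h import *
np.set_printoptions(precision=2,suppress=True)
im=np.load('/tmp/wrist.npy',allow_pickle=True).item()
e=np.array([451.8,-241.8,198]);yaw=-.268
T=np.array([[np.cos(yaw),np.sin(yaw),0],[-np.sin(yaw),np.cos(yaw),0],[0,0,1]])
c=None
for n,p in dict(disc=(409,250,40),lid=(407,86,64),hand=(406,76,102),mark=(451,197,43),nose=(361,290,44),w1=(368,300,90),w2=(410,274,90),pl1=(323,321,6),pl2=(489,321,6),ticks1=(342,238,40),ticks2=(475,238,40),end=(447,237,84),mixBL=(333,323,36),mixBR=(486,323,36)).items():
    w=P(im,*p); d=T@(w-e)
    if c is None:c=d
    print(n,w,d,'rel',(d-c)[:2],'ang',np.arctan2(*(d-c)[1::-1]))
E
```

```text
disc [ 461.69 -244.42   40.  ] [  10.23    0.09 -158.  ] rel [0. 0.] ang 0.0
lid [ 550.   -267.72   64.  ] [ 101.56    1.01 -134.  ] rel [91.32  0.92] ang 0.010074731050001524
hand [ 549.41 -267.18  102.  ] [100.85   1.37 -96.  ] rel [90.62  1.28] ang 0.01414436616488722
mark [ 486.43 -277.27   43.  ] [  42.78  -25.04 -155.  ] rel [ 32.55 -25.13] ang -0.6574085339120748
nose [ 445.96 -208.83   44.  ] [ -14.36   30.24 -154.  ] rel [-24.59  30.15] ang 2.254966211905279
w1 [ 450.54 -218.59   90.  ] [  -7.36   22.04 -108.  ] rel [-17.6   21.95] ang 2.246476371999892
w2 [ 458.27 -243.94   90.  ] [   6.81   -0.35 -108.  ] rel [-3.42 -0.44] ang -3.0141166278776015
pl1 [ 422.16 -169.24    6.  ] [ -47.8    62.12 -192.  ] rel [-58.03  62.03] ang 2.3229076487469045
pl2 [ 390.23 -284.52    6.  ] [ -48.06  -57.5  -192.  ] rel [-58.3  -57.59] ang -2.362257376950787
ticks1 [ 479.96 -206.58   40.  ] [  17.83   41.42 -158.  ] rel [ 7.59 41.33] ang 1.3890556172151296
ticks2 [ 458.05 -285.66   40.  ] [  17.64  -40.64 -158.  ] rel [  7.4  -40.73] ang -1.3909626142737261
end [ 470.97 -267.66   84.  ] [  25.33  -19.86 -114.  ] rel [ 15.1  -19.95] ang -0.9230662016871841
mixBL [ 427.5  -183.19   36.  ] [ -38.95   50.08 -162.  ] rel [-49.19  49.99] ang 2.348093588414583
mixBR [ 400.68 -280.01   36.  ] [ -39.18  -50.39 -162.  ] rel [-49.41 -50.48] ang -2.3455355626302037
```

```bash
cat > dial.py <<'E'
from h import *
def ticks(im,z=38,yaw=-.268,c0=(459.5,-243.8)):
    T=np.array([[np.cos(yaw),np.sin(yaw)],[-np.sin(yaw),np.cos(yaw)]])
    g=cv2.resize(cv2.cvtColor(im['color'],cv2.COLOR_RGB2GRAY),None,fx=4,fy=4,interpolation=cv2.INTER_CUBIC)
    h=cv2.morphologyEx(g,cv2.MORPH_TOPHAT,np.ones((41,41)))
    n,l,st,ce=cv2.connectedComponentsWithStats((h>25).astype(np.uint8))
    out=[]
    for i in range(1,n):
        if st[i,4]<15: continue
        w=ray(im,(ce[i][0]+.5)/4-.5,(ce[i][1]+.5)/4-.5,z)
        d=T@(w[:2]-np.array(c0))
        if np.hypot(*d)<56: out.append((*d,np.degrees(np.arctan2(d[1],d[0])),np.hypot(*d),st[i,4],*(ce[i]/4)))
    return np.array(sorted(out,key=lambda r:r[2]))
E
python3 - <<'E'
from dial import *
np.set_printoptions(precision=1,suppress=True)
print(ticks(np.load('/tmp/wrist.npy',allow_pickle=True).item()))
E
```

```text
[[ -25.6   -7.9 -162.8   26.8   16.   269.9  187.3]
 [  -5.5   -1.8 -161.7    5.8   29.   263.8  167.6]
 [ -21.3   -7.1 -161.6   22.5   17.   269.1  183.2]
 [ -31.2  -29.8 -136.4   43.2  273.   291.6  192.7]
 [  -8.6  -16.9 -117.1   19.    15.   279.1  170.7]
 [  -2.1   -6.6 -107.9    6.9  305.   268.6  164.2]
 [ -12.2  -41.2 -106.6   42.9  378.   303.6  174.2]
 [  10.1  -41.3  -76.2   42.5  437.   304.5  151.7]
 [   6.7  -20.7  -72.    21.8   64.   283.2  155.2]
 [  33.4  -25.2  -37.    41.8 2388.   288.4  127.4]
 [  21.4   -6.5  -16.9   22.3  320.   268.7  140.2]
 [  40.5  -10.5  -14.5   41.9  439.   273.   119.7]
 [  40.5   11.9   16.4   42.2  470.   249.2  119.8]
 [  47.4   18.6   21.4   50.9  600.   242.   112.3]
 [  29.2   31.3   47.    42.9  422.   229.   132. ]
 [  23.2   44.9   62.6   50.5  984.   215.1  138.4]
 [   8.7   25.    70.8   26.4   21.   236.2  153.4]
 [   5.1   20.2   76.    20.8   23.   241.2  157.1]
 [   6.3   25.9   76.3   26.7   23.   235.3  155.8]
 [   9.7   41.7   76.9   42.8  344.   218.9  152.3]
 [   1.3   39.7   88.1   39.8   16.   221.3  160.9]
 [  -2.8   32.5   94.8   32.6   24.   228.9  165. ]
 [  -4.5   40.    96.4   40.2   18.   221.3  166.7]
 [  -6.6   33.6  101.1   34.2   38.   227.8  168.8]
 [ -11.6   39.2  106.5   40.9   21.   222.3  173.8]
 [ -12.6   42.4  106.5   44.2  168.   219.2  174.7]
 [ -27.4   44.8  121.5   52.5  654.   217.3  189.1]
 [ -22.9   32.9  124.9   40.1  188.   229.1  184.8]
 [ -22.3   14.8  146.5   26.8 3482.   247.2  184.2]]
```

```bash
python3 - <<'E'
from dial import *
from scipy.optimize import least_squares
np.set_printoptions(precision=2,suppress=True)
s=read_state();print(np.array(s['qpos']),s['eef_pos'],s['clock'])
t=ticks(np.load('/tmp/wrist.npy',allow_pickle=True).item(),z=42)
k=[r for r in t if 39<r[3]<44.5 and 250<r[4]<500]; k=np.array(k)
th=np.radians(np.round((k[:,2]-15)/30)*30+15)
f=lambda p:np.r_[p[0]+p[2]*np.cos(th+p[3])-k[:,0],p[1]+p[2]*np.sin(th+p[3])-k[:,1]]
r=least_squares(f,[0,0,40,0]);print(len(k),r.x,np.abs(r.fun).max())
m=t[t[:,4]>1500]
m=t[(t[:,4]>1500)|((t[:,3]>37)&(abs(t[:,2]-124)<4))]
for q in m: d=q[:2]-r.x[:2];print(q[4],d,np.hypot(*d),np.degrees(np.arctan2(d[1],d[0])-r.x[3]))
E
```

```text
[ 0.34  0.48  0.13  1.94 -0.09  0.73 -1.31] [ 451.84 -241.77  197.95] 10.7
7 [-0.32  0.49 42.45  0.  ] 0.38471170052308423
2388.0 [ 34.05 -25.31] 42.423425612717416 -36.84464434388074
654.0 [-25.94  43.7 ] 50.81861668033289 120.474046540016
188.0 [-21.51  31.96] 38.52209336503464 123.72758471456044
3482.0 [-20.96  14.09] 25.252025864755723 145.86645410981708
```

>>> move_arm(
  targets="0 0.76 -0.06 0 0 0 0;0 0 0 0 0 0 -6.9;0 0 0 0 0 0 -6.9;0 0 0 0 0 0 -6.9;0 0 0 0 0 0 -6.9",
)

```text
clock: 11.12
eef_pos: [461.1, -243.4, 197.3]
tool_rot: [3.141, -0.001, 0.22]
force: [0.8, 0.5, -0.9]
width: 42.7
gripper_force: 0.0
```

>>> move_arm(
  targets="0 0 0 0 0 0 -6.9;0 0 0 0 0 0 -6.9;0 0 0 0 0 0 -6.9;0 0 0 0 0 0 -6.9;0 0 0 0 0 0 -6.9",
)

```text
clock: 11.53
eef_pos: [461.0, -243.5, 197.3]
tool_rot: [3.14, -0.001, 0.822]
force: [-0.3, 0.7, -0.7]
width: 42.8
gripper_force: 0.0
```

>>> move_arm(
  targets="0 0 0 0 0 0 -6.9;0 0 0 0 0 0 -6.9;0 0 0 0 0 0 -6.9;0 0 0 0 0 0 -6.9;0 0 0 0 0 0 -6.9",
)

```text
clock: 11.95
eef_pos: [461.0, -243.5, 197.4]
tool_rot: [3.14, -0.001, 1.423]
force: [-0.5, 0.1, 0.1]
width: 42.7
gripper_force: 0.0
```

>>> move_arm(
  targets="0 0 0 0 0 0 -6.9;0 0 0 0 0 0 -6.9;0 0 0 0 0 0 -6.8;0 0 0 0 0 0 0;0 0 0 0 0 0 0",
)

```text
clock: 12.37
eef_pos: [460.2, -243.4, 197.3]
tool_rot: [3.14, -0.001, 1.773]
force: [-0.9, 0.0, 0.4]
width: 42.8
gripper_force: 0.0
```

>>> move_arm(
  targets="0 0 0 0 0 0 -6.8;0 0 0 3 0 0 0;0 0 0 3.5 0 0 0;0 0 0 2 0 0 0;0 0 0 0 0 0 0",
)

```text
clock: 12.78
eef_pos: [456.9, -242.2, 108.9]
tool_rot: [-3.136, -0.005, 1.893]
force: [0.5, -0.4, 0.4]
width: 42.9
gripper_force: 0.0
```

>>> move_arm(
  targets="0 0 0 0 0 0 0;0 0 0 0 0 0 0;0 0 0 0 0 0 0",
)

```text
clock: 13.03
eef_pos: [460.5, -243.4, 114.0]
tool_rot: [3.139, 0.002, 1.895]
force: [0.6, 0.5, -0.0]
width: 42.8
gripper_force: 0.0
```

>>> move_arm(
  targets="0 0.05 -0.1 2 0 0 0;0 0 0 2 0 0 0;0 0 0 1 0 0 0;0 0 0 0 0 0 0;0 0 0 0 0 0 0",
)

```text
clock: 13.45
eef_pos: [458.3, -242.9, 63.1]
tool_rot: [3.141, 0.0, 1.896]
force: [1.0, -0.5, 0.5]
width: 42.6
gripper_force: 0.0
```

>>> move_arm(
  targets="0 0 0 0 0 0 0;0 0 0 0 0 0 0",
)

```text
clock: 13.62
eef_pos: [458.7, -243.2, 63.6]
tool_rot: [3.14, 0.001, 1.896]
force: [-0.2, -0.4, 0.8]
width: 43.0
gripper_force: 0.0
```

>>> move_arm(
  targets="0 -0.02 0.05 0.5 0 0 0;0 0 0 0 0 0 0;0 0 0 0 0 0 0",
)

```text
clock: 13.87
eef_pos: [458.4, -242.9, 57.5]
tool_rot: [-3.142, -0.0, 1.896]
force: [0.0, -0.2, -0.3]
width: 42.6
gripper_force: 0.0
```

>>> move_arm(
  targets="-1 0 0 0 0 0 0;-1 0 0 0 0 0 0;-1 0 0 0 0 0 0;-1 0 0 0 0 0 0;-1 0 0 0 0 0 0",
)

```text
clock: 14.28
eef_pos: [458.8, -242.8, 57.8]
tool_rot: [3.141, 0.0, 1.896]
force: [1.0, 0.7, 3.4]
width: 15.0
gripper_force: 58.6
```

>>> move_arm(
  targets="-1 0 0 0 0 0 0;-1 0 0 0 0 0 0",
)

```text
clock: 14.45
eef_pos: [458.8, -242.8, 57.8]
tool_rot: [3.141, 0.0, 1.896]
force: [0.1, 0.3, 4.3]
width: 15.0
gripper_force: 58.7
```

```bash
python3 - <<'E'
from h import *
s=read_state();print(s['eef_pos'],s['tool_rot'],s['force'],s['torque'],s['width'],s['qpos'])
E
```

```text
[ 458.82074276 -242.84632121   57.77124055] [3.14086293e+00 3.57351857e-04 1.89601055e+00] [0.14459479 0.33803604 4.33799924] [ 0.21044747 -0.12021254 -0.01832383] 15.023225963593939 [ 0.65105912  0.73384638 -0.32968491  2.01248503  0.49654853  0.47201776
  0.27799835]
```

>>> move_arm(
  targets="-1 0 0 0 0 0 3;-1 0 0 0 0 0 6;-1 0 0 0 0 0 6;-1 0 0 0 0 0 6;-1 0 0 0 0 0 6",
)

```text
clock: 14.87
eef_pos: [459.5, -242.8, 57.8]
tool_rot: [3.139, -0.0, 1.42]
force: [1.4, 1.5, 1.5]
width: 15.2
gripper_force: 58.5
```

>>> move_arm(
  targets="-1 0 0 0 0 0 6;-1 0 0 0 0 0 6;-1 0 0 0 0 0 6;-1 0 0 0 0 0 6;-1 0 0 0 0 0 6",
)

```text
clock: 15.28
eef_pos: [460.3, -243.1, 57.8]
tool_rot: [3.138, -0.002, 0.897]
force: [2.9, 0.7, -0.2]
width: 15.3
gripper_force: 58.3
```

>>> move_arm(
  targets="-1 0 0 0 0 0 6;-1 0 0 0 0 0 6;-1 0 0 0 0 0 6;-1 0 0 0 0 0 6;-1 0 0 0 0 0 6",
)

```text
clock: 15.7
eef_pos: [460.8, -243.8, 57.8]
tool_rot: [3.138, -0.003, 0.373]
force: [3.2, -0.7, -1.7]
width: 15.2
gripper_force: 58.3
```

>>> move_arm(
  targets="-1 0 0 0 0 0 6;-1 0 0 0 0 0 6;-1 0 0 0 0 0 6;-1 0 0 0 0 0 6;-1 0 0 0 0 0 6",
)

```text
clock: 16.12
eef_pos: [460.6, -244.3, 57.8]
tool_rot: [3.139, -0.004, -0.151]
force: [3.2, -2.6, -0.6]
width: 15.2
gripper_force: 58.3
```

>>> move_arm(
  targets="-1 0 0 0 0 0 6;-1 0 0 0 0 0 6;-1 0 0 0 0 0 6;-1 0 0 0 0 0 6;-1 0 0 0 0 0 6",
)

```text
clock: 16.53
eef_pos: [460.0, -244.6, 57.8]
tool_rot: [3.141, -0.004, -0.675]
force: [2.3, -1.7, -0.7]
width: 15.4
gripper_force: 58.4
```

>>> move_arm(
  targets="-1 0 0 0 0 0 0;-1 0 0 0 0 0 0;-1 0 0 0 0 0 0",
)

```text
clock: 16.78
eef_pos: [459.7, -244.1, 57.8]
tool_rot: [3.141, -0.003, -0.667]
force: [3.4, -3.0, -0.6]
width: 15.1
gripper_force: 58.7
```

>>> move_arm(
  targets="-1 0 0 0 0 0 5;-1 0 0 0 0 0 5;-1 0 0 0 0 0 3.6;-1 0 0 0 0 0 0;-1 0 0 0 0 0 0",
)

```text
clock: 17.2
eef_pos: [459.1, -243.9, 57.8]
tool_rot: [-3.141, -0.002, -0.904]
force: [4.0, -3.7, 0.9]
width: 15.0
gripper_force: 59.1
```

>>> move_arm(
  targets="0 0 0 0 0 0 0;0 0 0 0 0 0 0;0 0 0 0 0 0 0;0 0 0 0 0 0 0;0 0 0 0 0 0 0",
)

```text
clock: 17.62
eef_pos: [457.8, -242.3, 57.3]
tool_rot: [3.141, 0.002, -0.906]
force: [0.4, -0.1, 0.1]
width: 42.4
gripper_force: 0.0
```

>>> move_arm(
  targets="0 0 0 -2 0 0 0;0 0 0 -4 0 0 0;0 0 0 -4 0 0 0;0 0 0 -4 0 0 0;0 0 0 0 0 0 0",
)

```text
clock: 18.03
eef_pos: [461.5, -245.5, 204.0]
tool_rot: [-3.137, -0.01, -0.907]
force: [1.4, 0.0, 0.1]
width: 42.6
gripper_force: 0.0
```

>>> move_arm(
  targets="0 -2 0 0 0 0 -6.5;0 -2 0 0 0 0 -6.5;0 -2 0 0 0 0 -6.5;0 0 0 0 0 0 -6.5;0 0 0 0 0 0 -6.5",
)

```text
clock: 18.45
eef_pos: [415.2, -199.0, 197.5]
tool_rot: [-3.141, 0.001, -0.333]
force: [0.6, -0.3, 0.2]
width: 42.6
gripper_force: 0.0
```

```bash
python3 - <<'E'
from h import *
im=grab('wrist'); s=read_state();print(s['eef_pos'],s['tool_rot'])
cv2.imwrite('pics/w6.png',cv2.convertScaleAbs(cv2.resize(im['color'],(800,600),interpolation=cv2.INTER_CUBIC)[:,:,::-1],alpha=1.3))
E
```

```text
[ 415.91484553 -199.59807108  197.69928278] [-3.14094476e+00  3.07077768e-04 -3.28469973e-01]
```

View pics/w6.png

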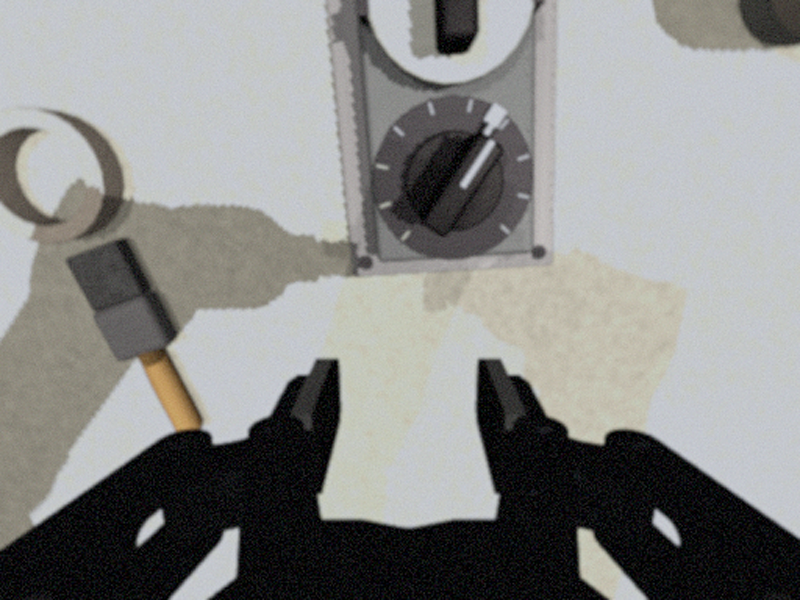

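The pointer's white nose at (487,129) meets the mark tab at (497,115), and the mixer sits square between the plate screws (365,263) and (539,252). Next I'll check the numbers.

```bash
python3 - <<'E'
from dial import *
from scipy.optimize import least_squares
np.set_printoptions(precision=2,suppress=True)
im=np.load('/tmp/wrist.npy',allow_pickle=True).item()
c0=np.array([459.3,-243.2])
t=ticks(im,z=42,c0=c0)
t=t[(t[:,3]>25)&(t[:,3]<48)&(t[:,4]>100)];print(t)
k=t[(t[:,4]>250)&(t[:,4]<560)&(t[:,3]>38)]
th=np.radians(np.round((k[:,2]-15)/30)*30+15)
f=lambda p:np.r_[p[0]+p[2]*np.cos(th+p[3])-k[:,0],p[1]+p[2]*np.sin(th+p[3])-k[:,1]]
r=least_squares(f,[0,0,40,0],loss='soft_l1');print(len(k),r.x,np.abs(r.fun).max())
T=np.array([[np.cos(-.268),np.sin(-.268)],[-np.sin(-.268),np.cos(-.268)]])
for n,p in dict(mark=(497,116,43),nose=(487,129,44),w1=(494,144,90),w2=(463,186,90),pl1=(365,263,6),pl2=(539,252,6)).items():
    d=T@(P(im,*p)[:2]-c0)-r.x[:2]; print(n,d,np.hypot(*d),np.degrees(np.arctan2(d[1],d[0])-r.x[3]))
c=cv2.resize(im['color'][55:175,215:375],(800,600),interpolation=cv2.INTER_CUBIC)
cv2.imwrite('pics/w7.png',cv2.convertScaleAbs(c[:,:,::-1],alpha=1.2))
E
```

```text
[[ -32.44  -28.14 -139.06   42.94  361.    322.63  146.3 ]
 [ -13.48  -39.4  -108.89   41.64  369.    334.46  125.26]
 [   8.51  -39.55  -77.86   40.46  444.    334.59  100.83]
 [  31.    -22.7   -36.22   38.42 2750.    315.69   76.08]
 [  38.78   -9.52  -13.79   39.93  469.    300.69   67.85]
 [  46.02   11.74   14.31   47.5  1766.    276.4    60.82]
 [  38.97   12.61   17.93   40.96  520.    275.85   69.38]
 [  27.84   31.75   48.75   42.23  452.    255.3    84.01]
 [   8.81   42.94   78.41   43.84  489.    244.63  106.64]
 [ -13.38   42.89  107.32   44.93  497.    246.59  131.03]
 [ -32.32   31.73  135.53   45.29  399.    259.81  150.3 ]]
9 [-2.33  1.7  42.59 -0.  ] 0.19047192210996755
mark [ 34.5  -26.56] 43.53803504958727 -37.43598062159659
nose [ 27.8  -20.56] 34.57849128265517 -36.33117606210522
w1 [ 18.82 -16.69] 25.152896469640492 -41.41180859974053
w2 [-0.19 -0.92] 0.9365233081990759 -101.51161312268634
pl1 [-53.55  60.17] 80.55265796358692 131.8263055127269
pl2 [-53.72 -60.58] 80.96789771425829 -131.40799603277082
```

View pics/w7.png

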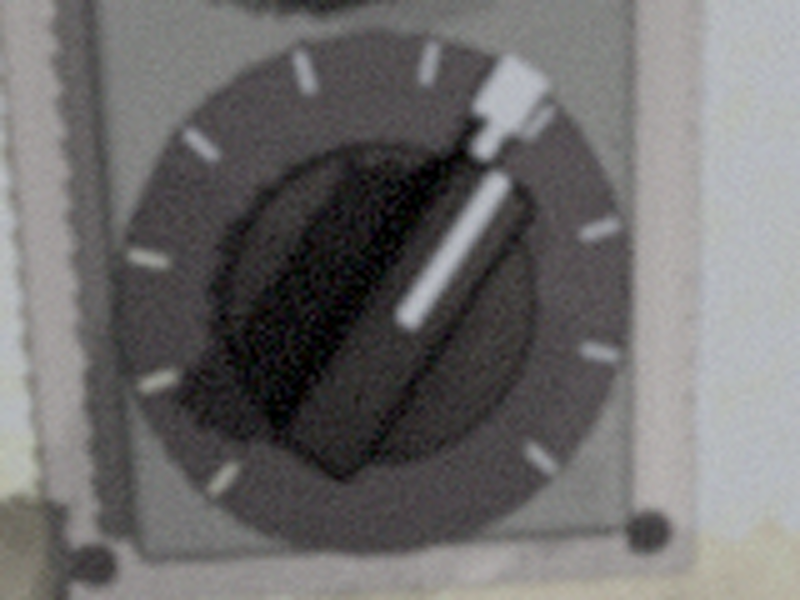

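```bash
python3 -c "
from h import *
print(order.finish_job())"
```

```text
the job is handed in; nothing more can be done
None
```

I handed the job in at about 18.5 s: the mixer stands on the plate about 2 mm from the stop bar and square to it, let go, with the dial pointer within about 1–2° of the set mark by my wrist-camera measurements; no verdict came back.

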